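# Unlock the cap of a wire reel stand

## Task

Take the locking cap off the wire reel stand: squeeze its two tabs together and, keeping them squeezed, gently turn the cap counter-clockwise until you feel it come against its end stop (do not force it), then lift it straight off. Set it down upright in the steel dish, gently and without dropping it, and leave the other things on the desk where they are.

Things in the scene. Friction and masses are not known exactly. Their poses are not given: they have to be found in the camera images.
- stand: Fixed wire reel stand: dark steel foot 110 mm across, a 90 mm reel of copper wire, and on top an aluminium hub 72 mm across with a castellated rim (top 92 mm above the desk). Origin: on the hub's upright axis at desk height. The hub's floor, on which the cap stands, is 68 mm above the desk.
- cap: Grey plastic locking cap in the hub, about 85 g. Origin: centre of its underside; z up its axis. A disc 62 mm across, upper face 32 mm above the origin; on it two upright tabs at the cap's +y and -y, with only a thin post between (12 mm across, top at 44 mm). To lift, pull with under 10 N; over 30 N between cap and hub, however caused, counts as damage.
- cap_tabs (a point): Point on the cap's axis midway between its two tabs, 44.5 mm above the cap's origin. Tabs: 20 mm wide along x, 4.5 mm thick, from the disc (32 mm above origin) to 57 mm; outer faces 39 mm apart, 28 mm when fully squeezed (5 to 10 N a tab). They then meet a firm end and carry turning and lifting. Let go, they spring out into rim notches, one every 36 degrees.
- cap_lug (a point): Outer end of the lug on the cap's +x side, 24 mm from the axis; its twin is on -x. Both hook under a ledge in the hub, with 1.5 mm play up and down, and leave only through two slots at the end of the counter-clockwise turn (seen from above). Centred in the slots when at the stop; over about 3 degrees short of it they still catch.
- hub_floor (a point): Centre of the hub's floor, on the hub's axis, 68 mm above the desk; it is sprung and gives up to 3.5 mm under 2 to 6 N. The end stop of the turn lies 31 to 81 degrees from the locked start; where differs each time and cannot be seen, so feel for it: turning is easy (under 0.1 N m) until the stop, which is firm. Stop at about 0.25 N m.
- tab_a (a joint): Travel of the tab on the cap's +y side towards the axis, m: 0 let go, 0.0055 fully squeezed (unlocked from about 0.0045).
- tab_b (a joint): The same for the tab on the cap's -y side.
- dish: Fixed round steel parts dish, 112 mm across, 16 mm high, walls 4 mm; empty. Origin: centre of its underside.
- dish_floor (a point): Centre of the dish's flat inner floor (about 90 mm across), 4 mm above the desk. The cap stands here with its origin at this height.
- display: Loose bystander: small display board, 80 x 36 x 13 mm, lying between stand and dish. Origin: centre of underside.
- pen: Loose bystander: blue pen, 135 mm long, 10 mm thick, lying near the robot. Origin: under its middle.
- adapter: Loose bystander: black power adapter, 85 x 50 x 32 mm, beyond the work. Origin: centre of underside.
- jar: Loose bystander: small clear jar with black lid, 44 mm across, 50 mm high. Origin: centre of underside.
- screwdriver: Loose bystander: screwdriver lying to the robot's right.
- pliers: Loose bystander: pliers lying beyond the work, to the right.
- tube: Loose bystander: metal tube with yellow cap, 104 x 17 mm, lying to the robot's left.
There are look-alikes about, which are no part of the job. What is shaped like the cap but blue or pink is not meant.

How it is judged:
By the outcome, as a careful person would: the job done as asked, in the order asked, and still so for the second after the job is handed in, with the robot touching nothing.
It also fails if it takes over 69 s, if anything falls off the work surface, if the arm or the gripper's body presses on something with over 40 N, if the wrist force passes 120 N, or if a joint passes its speed limit or range.

## Robot

A 7-joint arm with a two-finger parallel gripper is mounted at the origin on the work surface. World frame = base frame: x ahead of the robot, y to its left, z up, the work surface at z = 0. Lengths are in m, angles in rad, forces in N, time in s.
With the tool pointing down it reaches from about 0.425 to 0.875 m from the base axis. Payload 4.7 kg.
Tool frame: the origin (TCP) lies on the centre line of the jaws, within the pads' length; the fingertips stand 22 mm ahead of it and the grasp point (between the pads) lies 3 mm ahead of it (ctrl.tcp_to_tips is the z of the fingertips in the tool frame, in m); z points along the fingers, y is the direction in which the jaws open and shut (so a half turn about z gives the same grasp; the last joint's range is limited). The gripper opens to 87 mm and grips with 3 to 60 N. Pads are 19 mm wide; open, the fingers measure 117 mm over their backs; the gripper's body (75 mm by 190 mm) begins 51 mm behind the grasp point.
Start: joints at [-1.14, 0.321, -0.07, 1.45, 0.023, 1.371, -0.057], TCP at [0.263, 0.594, 0.245] pointing down, gripper open.
Joint ranges: [-2.86, 2.86], [-0.3, 2.09], [-1.38, 1.24], [0.06, 2.45], [-1.56, 4.7], [0.09, 2.05], [-2.69, 2.69]. Speed limits (rad/s): [2.57, 2.57, 3.14, 3.14, 3.14, 3.14, 3.14].

## Interface

Orientations are given as a rotation vector (axis times angle).
In Python, from bench import ctrl, cams gives the robot as it stands.
- The arm moves only by the tool move_arm, never from a script. Its argument "deltas" is a list of rows, each an object with "linear": the shift along the tool's x, y, z as a fraction of full scale, a list of three; "turn": the turn, a rotation vector about the tool's x, y, z as a fraction of full scale, a list of three; "claw": the closure, from 0 (fully open) to 1 (shut). In form: [{"linear": [tx, ty, tz], "turn": [wx, wy, wz], "claw": claw}, ...]. A call has 1 to 20 rows; each row shifts and turns the commanded pose from where the row before left it, along the tool's axes as they then stand; what a row does not reach is not made up. Full scale, the value 1, is 0.03 m for a shift and 4 degrees for a turn. A row lasts 1/12 s, in which the tool goes at most 41.7 mm and 7.16 degrees, less where a joint would pass 70% of its speed; a pose out of reach is approached as far as the arm can. A call with a number of a shift or a turn outside -1 to 1 is refused whole. A call with a gripper value outside its range is refused whole. The fingers move at their own pace and stop on an object; "grip_force" is the grip in N (left out, the last holds). Time passes only in rows, so rows that do not move let the fingers close. It gives the time, the measured TCP pose, the force and the opening at its end, in the units of the state.
- ctrl.get_state(): the state, without advancing time (a new reading comes with each control period).
- cams.get_image(name): name is "scene" or "top" or "wrist"; returns a dict with "image" (480x640x3 uint8, red, green, blue), "K" (3x3 intrinsics, pixels), "world_from_camera" (4x4, takes a point from camera to world coordinates); the wrist camera has in their place "tool_from_camera" (4x4, takes a point from camera to tool coordinates, whose origin is the TCP and whose axes are the flange's). Camera axes: x right, y down, z forward; pixel columns grow to the right and rows downward; lengths in m; the calibration is good to about 2 mm. A picture is of the moment at which its call begins: read the wrist's pose just before it. There is no depth.
- ctrl.close_job(): hands the job in, once; it reports no verdict.
The state is a dict: "time": time; "joint_positions": joint angles; "qd": joint speeds; "joint_torque": joint torques, N m; "position": TCP position; "tool_rot": TCP orientation; "ft_force": force on the tool from outside, world axes, zero at the start; "torque": the same for the moment, N m; "grip_width": opening from 0.0 (shut) to 1.0 (fully open).
Only numpy, scipy, OpenCV 4.12 (cv2) and the standard library are available. Lean on these libraries where they do the work, as an engineer would, in place of code of your own. Each camera call takes 0.05 s, during which the arm holds its last target. There are 200 camera calls.

## Working session

There is one attempt and no reset: what is moved stays moved. The work goes in short steps, Python scripts to look and compute and a tool call to move; the robot and the scene stay as the last step left them, time stands still between calls to the robot, and variables do not carry over. Pictures are saved under pics/ and viewed, about 8 in all and at most 12, crops included, and the job is handed in when it is done.

Besides the shell and the picture viewer there is one more tool, called after ">>>" by a JSON object that holds its "fn" and its "kwargs", one argument or row to a line. move_arm: Moves the arm, as the interface text tells. Shift numbers are shares of 0.03 m and turn numbers shares of 4 degrees, none past 1 either way. Its arguments: {"type":"object","properties":{"deltas":{"type":"array"},"grip_force":{"type":"number"}},"required":["deltas"]}

```bash
ls; mkdir -p pics
cat > h.py <<'E'
import numpy as np, cv2
from bench import ctrl, cams
from scipy.spatial.transform import Rotation as R
def grab(n):
    s=ctrl.get_state(); d=cams.get_image(n)
    if n=="wrist":
        T=np.eye(4);T[:3,:3]=R.from_rotvec(s["tool_rot"]).as_matrix();T[:3,3]=s["position"]
        W=T@np.array(d["tool_from_camera"])
    else: W=np.array(d["world_from_camera"])
    return d["image"][:,:,::-1].copy(),np.array(d["K"]),W
def ray(K,W,u,v,z):
    r=W[:3,:3]@np.linalg.solve(K,[u,v,1.]); o=W[:3,3]
    return o+r*(z-o[2])/r[2]
def proj(K,W,p):
    c=np.linalg.inv(W)@np.append(p,1); q=K@c[:3]; return q[:2]/q[2]
E
python3 - <<'E'
from h import *
for n in ("scene","top"):
    i,K,W=grab(n); cv2.imwrite(f"pics/{n}0.png",i); np.savez(f"{n}0.npz",K=K,W=W); print(n,K[0,0],W.round(3).tolist())
s=ctrl.get_state(); print(s, ctrl.tcp_to_tips)
E
```

```text
pics
scene 475.753653983969 [[0.857, 0.266, -0.441, 1.018], [0.515, -0.468, 0.719, -0.726], [-0.015, -0.843, -0.538, 0.659], [0.0, 0.0, 0.0, 1.0]]
top 530.2478297149886 [[-0.015, -0.985, 0.171, 0.398], [-1.0, 0.014, -0.005, -0.017], [0.003, -0.171, -0.985, 0.998], [0.0, 0.0, 0.0, 1.0]]
{'time': 0.1, 'joint_positions': array([-1.13990817,  0.32170704, -0.0701004 ,  1.45155723,  0.02261756,
        1.37077924, -0.05694918]), 'qd': array([ 0.00077384, -0.00153222, -0.00016228, -0.00178034,  0.00106783,
       -0.00151162,  0.00055318]), 'joint_torque': array([-1.23823056e-04, -4.92572987e+01, -4.05759634e-01, -3.13398314e+01,
       -6.41116197e-02,  3.94775870e-02,  8.62745037e-05]), 'position': array([0.26299214, 0.59392472, 0.24359602]), 'tool_rot': array([-6.49915328e-01, -3.07338518e+00,  2.58586749e-03]), 'ft_force': array([ 0.12604047,  0.14528174, -0.7345792 ]), 'torque': array([-0.00302804, -0.00228804,  0.00225064]), 'grip_width': 0.9969615074316295} 0.022
```

View pics/top0.png

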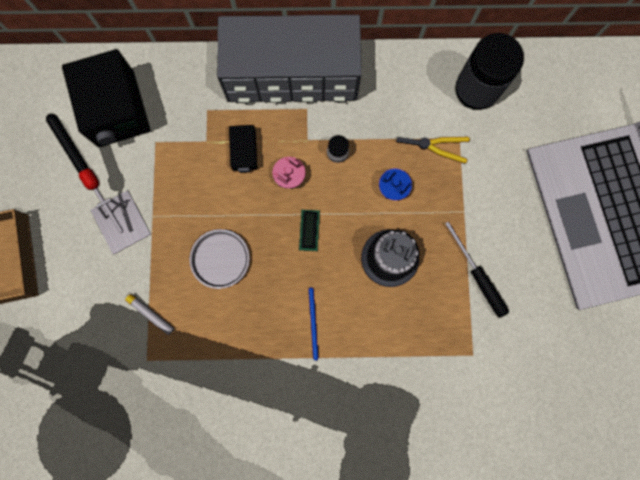

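View pics/scene0.png

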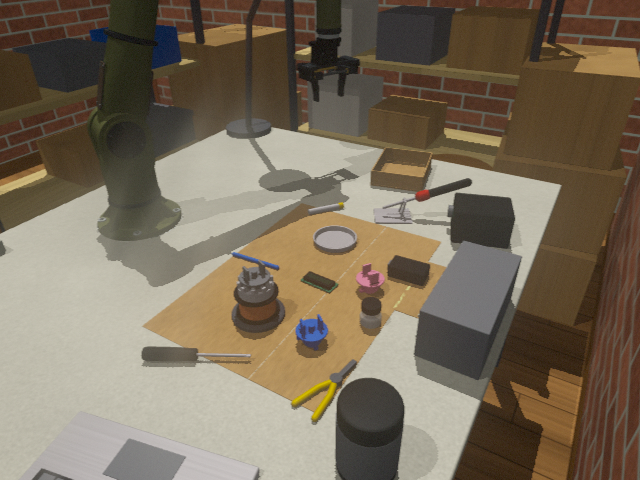

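The top view shows three cap shapes: grey in the stand's hub (397,252), blue (396,184) and pink (289,172). The grey one on the reel stand fits the description. The dish is at (220,258). I'll confirm with an enlarged crop and measure.

Run:
```python
from h import *
d=np.load("top0.npz");K,W=d["K"],d["W"]; i=cv2.imread("pics/top0.png")
s=np.load("scene0.npz"); j=cv2.imread("pics/scene0.png")
a=cv2.resize(i[215:290,355:430],(600,600),interpolation=cv2.INTER_CUBIC); 
b=cv2.resize(j[250:335,220:295],(200,227),interpolation=cv2.INTER_CUBIC)
c=np.zeros((600,800,3),np.uint8);c[:,:600]=a;c[:227,600:]=b;cv2.imwrite("pics/crop1.png",c)
# two-view check hub top, dish
print("hub top by (397,251) z=.092",ray(K,W,397,251,.092).round(4))
p=ray(K,W,397,251,.092);print("scene proj",proj(s["K"],s["W"],p).round(1))
g=cv2.cvtColor(i,cv2.COLOR_BGR2HSV)
m=((g[:,:,1]<50)&(g[:,:,2]>90)).astype(np.uint8);m[:225]=0;m[295:]=0;m[:,:180]=0;m[:,260:]=0
cs,_=cv2.findContours(m,0,2);q=max(cs,key=cv2.contourArea);e=cv2.fitEllipse(cv2.convexHull(q));print("dish ell",e,ray(K,W,*e[0],.016).round(4))
x=ray(K,W,e[0][0]-e[1][0]/2,e[0][1],.016)-ray(K,W,e[0][0]+e[1][0]/2,e[0][1],.016);print("diam",np.linalg.norm(x))
print("foot", ray(K,W,391,257,.0).round(4), "display",ray(K,W,310,230,.013).round(3),"pen",ray(K,W,314,323,.01).round(3))
```

```text
hub top by (397,251) z=.092 [ 0.5239 -0.1539  0.092 ]
scene proj [254.5 278.5]
dish ell ((219.32986450195312, 258.4574890136719), (58.47218322753906, 60.350486755371094), 54.90163803100586) [0.5252 0.1665 0.016 ]
diam 0.10896015030482452
foot [ 0.5254 -0.156   0.    ] display [ 0.577 -0.003  0.013] pen [ 0.404 -0.008  0.01 ]
```

View pics/crop1.png

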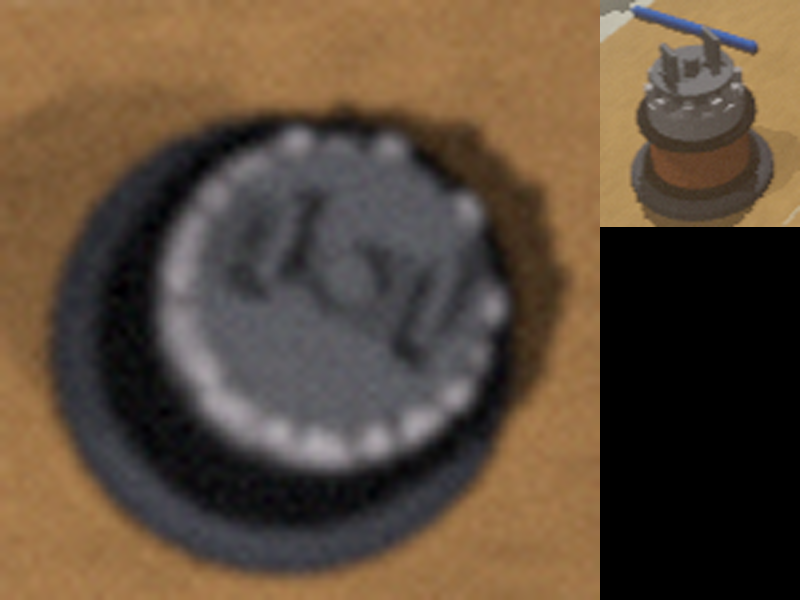

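The crop confirms it: the grey cap sits in the castellated hub on the reel. Its tabs are at crop (290,235) and (425,310), so the tab axis is about 61° in world, equivalently −119°. Choosing −119° leaves room in the last joint for the counter-clockwise turn. Moving above the stand now.

>>> {"fn": "move_arm", "kwargs": {
  "deltas": [
    {"linear":[-0.8,-0.6,0],"turn":[0,0,0],"claw":0},
    {"linear":[-0.8,-0.6,0],"turn":[0,0,0],"claw":0},
    {"linear":[-0.8,-0.6,0],"turn":[0,0,0],"claw":0},
    {"linear":[-0.8,-0.6,0],"turn":[0,0,0],"claw":0},
    {"linear":[-0.8,-0.6,0],"turn":[0,0,0],"claw":0},
    {"linear":[-0.8,-0.6,0],"turn":[0,0,0],"claw":0},
    {"linear":[-0.8,-0.6,0],"turn":[0,0,0],"claw":0},
    {"linear":[-0.8,-0.6,0],"turn":[0,0,0],"claw":0},
    {"linear":[-0.8,-0.6,0],"turn":[0,0,0],"claw":0},
    {"linear":[-0.8,-0.6,0],"turn":[0,0,0],"claw":0},
    {"linear":[-0.6,-0.7,0],"turn":[0,0,0],"claw":0},
    {"linear":[-0.6,-0.7,0],"turn":[0,0,0],"claw":0},
    {"linear":[-0.6,-0.7,0],"turn":[0,0,0],"claw":0},
    {"linear":[-0.6,-0.7,0],"turn":[0,0,0],"claw":0},
    {"linear":[-0.6,-0.7,0],"turn":[0,0,0],"claw":0},
    {"linear":[-0.6,-0.7,0],"turn":[0,0,0],"claw":0},
    {"linear":[-0.6,-0.7,0],"turn":[0,0,0],"claw":0},
    {"linear":[-0.6,-0.7,0],"turn":[0,0,0],"claw":0},
    {"linear":[-0.6,-0.7,0],"turn":[0,0,0],"claw":0},
    {"linear":[-0.6,-0.7,0],"turn":[0,0,0],"claw":0}
  ],
  "grip_force": 10
}}

```text
time: 1.77
position: [0.4892, 0.0663, 0.2443]
tool_rot: [-0.65, -3.073, -0.0]
ft_force: [0.5, 0.4, -0.5]
grip_width: 1.001
```

>>> {"fn": "move_arm", "kwargs": {
  "deltas": [
    {"linear":[-0.5,-0.78,0],"turn":[0,0,0],"claw":0},
    {"linear":[-0.5,-0.78,0],"turn":[0,0,0],"claw":0},
    {"linear":[-0.5,-0.78,0],"turn":[0,0,0],"claw":0},
    {"linear":[-0.5,-0.78,0],"turn":[0,0,0],"claw":0},
    {"linear":[-0.5,-0.78,0],"turn":[0,0,0],"claw":0},
    {"linear":[-0.5,-0.78,0],"turn":[0,0,0],"claw":0},
    {"linear":[-0.5,-0.78,0],"turn":[0,0,0],"claw":0},
    {"linear":[-0.5,-0.78,0],"turn":[0,0,0],"claw":0},
    {"linear":[0,0,0],"turn":[0,0,1],"claw":0},
    {"linear":[0,0,0],"turn":[0,0,1],"claw":0},
    {"linear":[0,0,0],"turn":[0,0,1],"claw":0},
    {"linear":[0,0,0],"turn":[0,0,1],"claw":0},
    {"linear":[0,0,0],"turn":[0,0,1],"claw":0},
    {"linear":[0,0,0],"turn":[0,0,1],"claw":0},
    {"linear":[0,0,0],"turn":[0,0,1],"claw":0},
    {"linear":[0,0,0],"turn":[0,0,1],"claw":0},
    {"linear":[0,0,0],"turn":[0,0,1],"claw":0},
    {"linear":[0,0,0],"turn":[0,0,1],"claw":0},
    {"linear":[0,0,0],"turn":[0,0,1],"claw":0},
    {"linear":[0,0,0],"turn":[0,0,1],"claw":0}
  ]
}}

```text
time: 3.43
position: [0.523, -0.1519, 0.2441]
tool_rot: [-1.848, -2.54, 0.001]
ft_force: [0.9, -0.2, 0.4]
grip_width: 0.999
```

>>> {"fn": "move_arm", "kwargs": {
  "deltas": [
    {"linear":[0,0,0],"turn":[0,0,1],"claw":0},
    {"linear":[0,0,0],"turn":[0,0,1],"claw":0},
    {"linear":[0,0,0],"turn":[0,0,1],"claw":0},
    {"linear":[0,0,0],"turn":[0,0,1],"claw":0},
    {"linear":[0,0,0],"turn":[0,0,1],"claw":0},
    {"linear":[0,0,0],"turn":[0,0,1],"claw":0},
    {"linear":[0,0,0],"turn":[0,0,1],"claw":0},
    {"linear":[0,0,0],"turn":[0,0,1],"claw":0},
    {"linear":[0,0,0],"turn":[0,0,1],"claw":0},
    {"linear":[0,0,0],"turn":[0,0,1],"claw":0},
    {"linear":[0,0,0],"turn":[0,0,1],"claw":0},
    {"linear":[0,0,0],"turn":[0,0,1],"claw":0},
    {"linear":[0,0,0],"turn":[0,0,1],"claw":0},
    {"linear":[0,0,0],"turn":[0,0,1],"claw":0},
    {"linear":[0,0,0],"turn":[0,0,1],"claw":0},
    {"linear":[0,0,0],"turn":[0,0,1],"claw":0},
    {"linear":[0,0,0],"turn":[0,0,1],"claw":0}
  ]
}}

```text
time: 4.85
position: [0.523, -0.1519, 0.2442]
tool_rot: [-2.952, -1.072, 0.001]
ft_force: [0.5, 0.5, -1.2]
grip_width: 1.001
```

>>> {"fn": "move_arm", "kwargs": {
  "deltas": [
    {"linear":[0,0,0],"turn":[0,0,1],"claw":0},
    {"linear":[0,0,0],"turn":[0,0,1],"claw":0},
    {"linear":[0,0,0],"turn":[0,0,1],"claw":0},
    {"linear":[0,0,0],"turn":[0,0,1],"claw":0},
    {"linear":[0,0,0],"turn":[0,0,1],"claw":0},
    {"linear":[0,0,0],"turn":[0,0,1],"claw":0},
    {"linear":[0,0,0],"turn":[0,0,1],"claw":0},
    {"linear":[0,0,0],"turn":[0,0,1],"claw":0},
    {"linear":[0,0,0],"turn":[0,0,1],"claw":0},
    {"linear":[0,0,0],"turn":[0,0,1],"claw":0},
    {"linear":[0,0,0],"turn":[0,0,1],"claw":0},
    {"linear":[0,0,0],"turn":[0,0,1],"claw":0},
    {"linear":[0,0,0],"turn":[0,0,1],"claw":0},
    {"linear":[0,0,0],"turn":[0,0,1],"claw":0},
    {"linear":[0,0,0],"turn":[0,0,1],"claw":0},
    {"linear":[0,0,0],"turn":[0,0,1],"claw":0},
    {"linear":[0,0,0],"turn":[0,0,1],"claw":0},
    {"linear":[0,0,0],"turn":[0,0,0],"claw":0},
    {"linear":[0,0,0],"turn":[0,0,0],"claw":0}
  ]
}}

```text
time: 6.43
position: [0.5231, -0.1519, 0.2443]
tool_rot: [-3.05, 0.754, 0.001]
ft_force: [-0.5, 0.3, -0.3]
grip_width: 1.003
```

Run:
```python
from h import *
s=ctrl.get_state();M=R.from_rotvec(s["tool_rot"]).as_matrix();print(s["time"],s["position"],s["joint_positions"].round(2));print("tool y ang",np.degrees(np.arctan2(M[1,1],M[0,1])),M.round(3).tolist(),s["ft_force"],s["torque"])
i,K,W=grab("wrist");cv2.imwrite("pics/w1.png",i);np.savez("w1.npz",K=K,W=W)
print(W.round(3).tolist(), K[0,0]); print([proj(K,W,np.array([.524,-.154,z])).round(0) for z in (.068,.1,.125)])
```

```text
6.4333 [ 0.52307779 -0.1518834   0.24426607] [-0.51  0.11  0.81  1.74 -0.08  1.33 -1.74]
tool y ang -117.75929277806299 [[0.885, -0.466, -0.001], [-0.466, -0.885, 0.0], [-0.001, 0.0, -1.0]] [-0.45928123  0.31188887 -0.34659373] [-0.01875603  0.19676486  0.00628902]
[[-0.466, -0.851, -0.243, 0.589], [-0.885, 0.448, 0.127, -0.186], [0.001, 0.274, -0.962, 0.384], [0.0, 0.0, 0.0, 1.0]] 425.1134520205149
[array([316., 217.]), array([317., 227.]), array([317., 237.])]
```

View pics/w1.png

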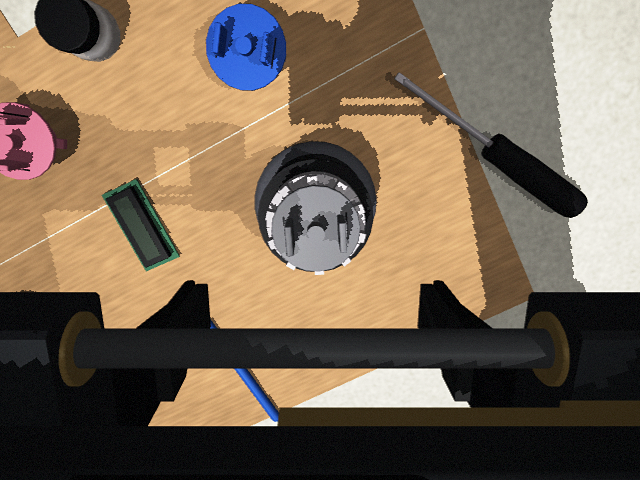

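The wrist view shows the cap disc around (318,229), with tabs near (291,232) and (343,230), nearly aligned with the jaws. I'll enlarge once for angle and centre.

Run:
```python
from h import *
i=cv2.imread("pics/w1.png"); c=cv2.resize(i[165:285,245:395],(750,600),interpolation=cv2.INTER_CUBIC); cv2.imwrite("pics/c2.png",c)
```

```text
(no output)
```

View pics/c2.png

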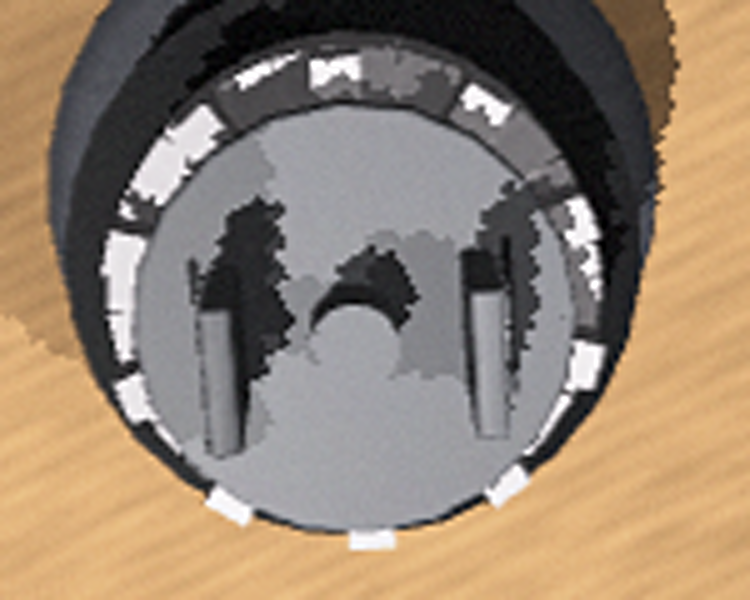

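Run:
```python
from h import *
d=np.load("w1.npz");K,W=d["K"],d["W"]
f=lambda u,v,z: ray(K,W,245+(u+.5)/5-.5,165+(v+.5)/5-.5,z)
a,b=f(223,381,.125),f(490,364,.125);print(a,b,(a+b)/2,"sep",np.linalg.norm(a-b),"ang",np.degrees(np.arctan2(*(b-a)[1::-1])))
for q in ((217,308,225,455),(487,290,493,437)):
    e=f(q[0],q[1],.125)-f(q[2],q[3],.125);print("tab width",np.linalg.norm(e),"edge ang",np.degrees(np.arctan2(e[1],e[0])))
print("post",f(356,350,.112),"disc",f(355,317,.100), "disc d",np.linalg.norm(f(135,317,.1)-f(575,317,.1)))
print("tool",[-0.466*.0,0])
```

```text
[ 0.52999574 -0.13733521  0.125     ] [ 0.51621891 -0.16829253  0.125     ] [ 0.52310732 -0.15281387  0.125     ] sep 0.03388445820500859 ang -113.990329006773
tab width 0.019426738985869583 edge ang -25.696077689686526
tab width 0.019354698827355764 edge ang -24.453474611924335
post [ 0.52254558 -0.15254835  0.112     ] disc [ 0.52383315 -0.15314216  0.1       ] disc d 0.060655013705697036
tool [-0.0, 0]
```

Two checks agree with the stated sizes: tab spacing 33.9 mm against 34.5, tab width 19.4 mm against 20. The centre is (0.523, −0.153), and the turn needed is about +3.3°. Descending until the tips are just above the disc.

>>> {"fn": "move_arm", "kwargs": {
  "deltas": [
    {"linear":[0.015,0.03,0],"turn":[0,0,-0.8],"claw":0.3},
    {"linear":[0,0,0.7],"turn":[0,0,0],"claw":0.4},
    {"linear":[0,0,0.7],"turn":[0,0,0],"claw":0.4},
    {"linear":[0,0,0.7],"turn":[0,0,0],"claw":0.4},
    {"linear":[0,0,0.7],"turn":[0,0,0],"claw":0.4},
    {"linear":[0,0,0.6],"turn":[0,0,0],"claw":0.4},
    {"linear":[0,0,0.3],"turn":[0,0,0],"claw":0.4},
    {"linear":[0,0,0.22],"turn":[0,0,0],"claw":0.4},
    {"linear":[0,0,0],"turn":[0,0,0],"claw":0.4},
    {"linear":[0,0,0],"turn":[0,0,0],"claw":0.4}
  ],
  "grip_force": 10
}}

```text
time: 7.32
position: [0.5237, -0.1532, 0.1275]
tool_rot: [3.069, -0.671, 0.001]
ft_force: [-0.1, -0.1, 0.4]
grip_width: 0.6
```

Run:
```python
from h import *
s=ctrl.get_state();M=R.from_rotvec(s["tool_rot"]).as_matrix();print(s["position"],np.degrees(np.arctan2(M[1,1],M[0,1])),s["ft_force"],s["torque"],s["grip_width"]*87)
i,K,W=grab("wrist");cv2.imwrite("pics/w2.png",i[60:,:].copy())
```

```text
[ 0.52366521 -0.15321265  0.12750351] -114.66239310815702 [-0.05919991 -0.0729155   0.44163099] [0.0020796  0.15051408 0.02137122] 52.22923578235234
```

View pics/w2.png

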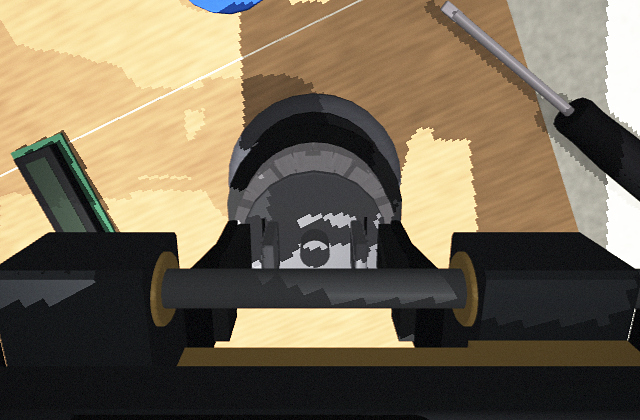

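Pads straddle both tabs symmetrically: post at column 317, tabs at about 268 and 360. Lowering a touch and squeezing.

>>> {"fn": "move_arm", "kwargs": {
  "deltas": [
    {"linear":[0,0,0.06],"turn":[0,0,0],"claw":0.5},
    {"linear":[0,0,0],"turn":[0,0,0],"claw":0.6},
    {"linear":[0,0,0],"turn":[0,0,0],"claw":1},
    {"linear":[0,0,0],"turn":[0,0,0],"claw":1},
    {"linear":[0,0,0],"turn":[0,0,0],"claw":1},
    {"linear":[0,0,0],"turn":[0,0,0],"claw":1},
    {"linear":[0,0,0],"turn":[0,0,0],"claw":1},
    {"linear":[0,0,0],"turn":[0,0,0],"claw":1}
  ],
  "grip_force": 22
}}

```text
time: 8.03
position: [0.5236, -0.153, 0.1254]
tool_rot: [-3.069, 0.671, -0.001]
ft_force: [-0.3, -0.6, 1.7]
grip_width: 0.301
```

```bash
cat > st.py <<'E'
from h import *
s=ctrl.get_state();M=R.from_rotvec(s["tool_rot"]).as_matrix();print(s["time"],s["position"].round(4),"yaw %.2f"%np.degrees(np.arctan2(M[1,1],M[0,1])),"F",s["ft_force"].round(2),"T",s["torque"].round(3),"w %.2f"%(s["grip_width"]*87),"q7 %.2f"%s["joint_positions"][6], "tau7 %.3f"%s["joint_torque"][6],"z", M[:,2].round(4))
E
python3 st.py
```

```text
8.0333 [ 0.5236 -0.153   0.1254] yaw -114.67 F [-0.31 -0.57  1.68] T [ 0.02   0.071 -0.035] w 26.20 q7 -1.60 tau7 -0.002 z [ 8.e-04  0.e+00 -1.e+00]
```

Width is steady at 26 mm (both tabs in, slight pad give) with negligible side force. Turning CCW, coarse first, short of the earliest stop.

>>> {"fn": "move_arm", "kwargs": {
  "deltas": [
    {"linear":[0,0,0],"turn":[0,0,-0.3],"claw":1},
    {"linear":[0,0,0],"turn":[0,0,-0.3],"claw":1},
    {"linear":[0,0,0],"turn":[0,0,-0.3],"claw":1},
    {"linear":[0,0,0],"turn":[0,0,-0.3],"claw":1}
  ]
}}

```text
time: 8.37
position: [0.5235, -0.1531, 0.1253]
tool_rot: [-3.095, 0.539, -0.001]
ft_force: [0.4, 0.5, 1.6]
grip_width: 0.298
```

```bash
python3 st.py
```

```text
8.3667 [ 0.5235 -0.1531  0.1253] yaw -109.75 F [0.44 0.45 1.64] T [ 0.011 -0.095 -0.028] w 25.96 q7 -1.52 tau7 -0.236 z [ 6.e-04 -1.e-04 -1.e+00]
```

>>> {"fn": "move_arm", "kwargs": {
  "deltas": [
    {"linear":[0,0,0],"turn":[0,0,-0.4],"claw":1},
    {"linear":[0,0,0],"turn":[0,0,-0.4],"claw":1},
    {"linear":[0,0,0],"turn":[0,0,-0.4],"claw":1},
    {"linear":[0,0,0],"turn":[0,0,-0.4],"claw":1},
    {"linear":[0,0,0],"turn":[0,0,-0.4],"claw":1},
    {"linear":[0,0,0],"turn":[0,0,-0.4],"claw":1},
    {"linear":[0,0,0],"turn":[0,0,-0.4],"claw":1},
    {"linear":[0,0,0],"turn":[0,0,-0.4],"claw":1},
    {"linear":[0,0,0],"turn":[0,0,-0.4],"claw":1},
    {"linear":[0,0,0],"turn":[0,0,-0.4],"claw":1},
    {"linear":[0,0,0],"turn":[0,0,-0.4],"claw":1},
    {"linear":[0,0,0],"turn":[0,0,-0.4],"claw":1},
    {"linear":[0,0,0],"turn":[0,0,-0.4],"claw":1},
    {"linear":[0,0,0],"turn":[0,0,-0.4],"claw":1},
    {"linear":[0,0,0],"turn":[0,0,0],"claw":1}
  ]
}}

```text
time: 9.62
position: [0.5233, -0.1531, 0.1252]
tool_rot: [-3.141, -0.072, -0.0]
ft_force: [-0.1, 0.5, 2.6]
grip_width: 0.301
```

```bash
python3 st.py
python3 - <<'E'
from h import *
i,K,W=grab("wrist");cv2.imwrite("pics/w3.png",cv2.resize(i[120:400,170:470],(640,597)))
E
```

```text
9.6167 [ 0.5233 -0.1531  0.1252] yaw -87.39 F [-0.1   0.48  2.55] T [-0.018  0.022 -0.024] w 26.20 q7 -1.14 tau7 0.277 z [ 2.e-04  1.e-04 -1.e+00]
```

View pics/w3.png

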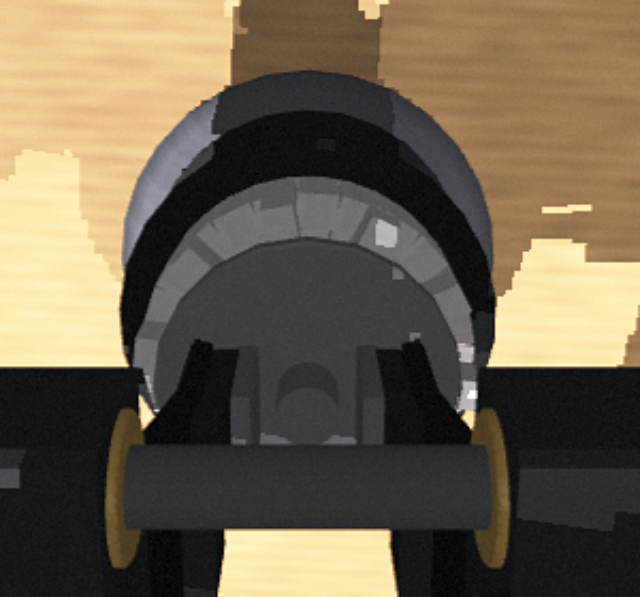

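The tabs sit flush and square between the pads after 27°, so the cap is turning with the gripper and the torque is negligible. Feeling for the stop in smaller steps.

>>> {"fn": "move_arm", "kwargs": {
  "deltas": [
    {"linear":[0,0,0],"turn":[0,0,-0.25],"claw":1},
    {"linear":[0,0,0],"turn":[0,0,-0.25],"claw":1},
    {"linear":[0,0,0],"turn":[0,0,-0.25],"claw":1},
    {"linear":[0,0,0],"turn":[0,0,-0.25],"claw":1}
  ]
}}

```text
time: 10.0
position: [0.5233, -0.153, 0.1252]
tool_rot: [-3.136, -0.181, -0.0]
ft_force: [0.4, 0.7, 2.1]
grip_width: 0.3
```

```bash
python3 st.py
```

```text
10.0 [ 0.5233 -0.153   0.1252] yaw -83.38 F [0.44 0.66 2.08] T [ 0.001  0.022 -0.024] w 26.11 q7 -1.08 tau7 -0.198 z [ 1.e-04  1.e-04 -1.e+00]
```

>>> {"fn": "move_arm", "kwargs": {
  "deltas": [
    {"linear":[0,0,0],"turn":[0,0,-0.2],"claw":1},
    {"linear":[0,0,0],"turn":[0,0,-0.2],"claw":1},
    {"linear":[0,0,0],"turn":[0,0,-0.2],"claw":1}
  ]
}}

```text
time: 10.25
position: [0.5233, -0.153, 0.1252]
tool_rot: [-3.132, -0.247, -0.0]
ft_force: [0.3, 0.8, 1.1]
grip_width: 0.299
```

```bash
python3 st.py
```

```text
10.25 [ 0.5233 -0.153   0.1252] yaw -81.00 F [0.32 0.83 1.08] T [-0.038 -0.018 -0.011] w 26.05 q7 -1.04 tau7 -0.154 z [ 0.e+00  1.e-04 -1.e+00]
```

>>> {"fn": "move_arm", "kwargs": {
  "deltas": [
    {"linear":[0,0,0],"turn":[0,0,-0.2],"claw":1},
    {"linear":[0,0,0],"turn":[0,0,-0.2],"claw":1},
    {"linear":[0,0,0],"turn":[0,0,-0.2],"claw":1}
  ]
}}

```text
time: 10.5
position: [0.5233, -0.153, 0.1252]
tool_rot: [-3.126, -0.312, -0.0]
ft_force: [-0.5, 0.1, 2.4]
grip_width: 0.305
```

```bash
python3 st.py
```

```text
10.5 [ 0.5233 -0.153   0.1252] yaw -78.60 F [-0.47  0.13  2.37] T [ 0.026 -0.063  0.037] w 26.58 q7 -1.00 tau7 -0.155 z [ 0.e+00  1.e-04 -1.e+00]
```

>>> {"fn": "move_arm", "kwargs": {
  "deltas": [
    {"linear":[0,0,0],"turn":[0,0,-0.2],"claw":1},
    {"linear":[0,0,0],"turn":[0,0,-0.2],"claw":1},
    {"linear":[0,0,0],"turn":[0,0,-0.2],"claw":1}
  ]
}}

```text
time: 10.75
position: [0.5233, -0.153, 0.1252]
tool_rot: [-3.119, -0.377, -0.0]
ft_force: [0.7, 0.2, 2.3]
grip_width: 0.303
```

```bash
python3 st.py
```

```text
10.75 [ 0.5233 -0.153   0.1252] yaw -76.20 F [0.72 0.16 2.33] T [ 0.072 -0.044 -0.007] w 26.40 q7 -0.96 tau7 -0.155 z [ 1.e-04  1.e-04 -1.e+00]
```

>>> {"fn": "move_arm", "kwargs": {
  "deltas": [
    {"linear":[0,0,0],"turn":[0,0,-0.2],"claw":1},
    {"linear":[0,0,0],"turn":[0,0,-0.2],"claw":1},
    {"linear":[0,0,0],"turn":[0,0,-0.2],"claw":1}
  ]
}}

```text
time: 11.0
position: [0.5233, -0.153, 0.1252]
tool_rot: [-3.11, -0.443, -0.0]
ft_force: [0.5, 0.4, 1.6]
grip_width: 0.309
```

```bash
python3 st.py
```

```text
11.0 [ 0.5233 -0.153   0.1252] yaw -73.80 F [0.5  0.35 1.64] T [ 0.036  0.057 -0.001] w 26.86 q7 -0.91 tau7 -0.155 z [ 1.e-04  1.e-04 -1.e+00]
```

>>> {"fn": "move_arm", "kwargs": {
  "deltas": [
    {"linear":[0,0,0],"turn":[0,0,-0.2],"claw":1},
    {"linear":[0,0,0],"turn":[0,0,-0.2],"claw":1},
    {"linear":[0,0,0],"turn":[0,0,-0.2],"claw":1}
  ]
}}

```text
time: 11.25
position: [0.5232, -0.153, 0.1251]
tool_rot: [-3.1, -0.508, -0.0]
ft_force: [0.9, -0.3, 2.3]
grip_width: 0.302
```

```bash
python3 st.py
```

```text
11.25 [ 0.5232 -0.153   0.1251] yaw -71.40 F [ 0.94 -0.29  2.33] T [0.075 0.02  0.048] w 26.24 q7 -0.87 tau7 -0.155 z [ 0.e+00  1.e-04 -1.e+00]
```

>>> {"fn": "move_arm", "kwargs": {
  "deltas": [
    {"linear":[0,0,0],"turn":[0,0,-0.2],"claw":1},
    {"linear":[0,0,0],"turn":[0,0,-0.2],"claw":1},
    {"linear":[0,0,0],"turn":[0,0,-0.2],"claw":1}
  ]
}}

```text
time: 11.5
position: [0.5233, -0.153, 0.1252]
tool_rot: [-3.089, -0.572, -0.0]
ft_force: [0.9, 0.4, 1.5]
grip_width: 0.3
```

```bash
python3 st.py
```

```text
11.5 [ 0.5233 -0.153   0.1252] yaw -69.00 F [0.91 0.4  1.51] T [-0.01   0.005  0.026] w 26.06 q7 -0.83 tau7 -0.155 z [ 1.e-04  1.e-04 -1.e+00]
```

>>> {"fn": "move_arm", "kwargs": {
  "deltas": [
    {"linear":[0,0,0],"turn":[0,0,-0.2],"claw":1},
    {"linear":[0,0,0],"turn":[0,0,-0.2],"claw":1},
    {"linear":[0,0,0],"turn":[0,0,-0.2],"claw":1}
  ]
}}

```text
time: 11.75
position: [0.5233, -0.153, 0.1252]
tool_rot: [3.076, 0.637, 0.0]
ft_force: [0.7, -0.3, 1.5]
grip_width: 0.3
```

```bash
python3 st.py
```

```text
11.75 [ 0.5233 -0.153   0.1252] yaw -66.60 F [ 0.67 -0.3   1.55] T [ 0.106  0.013 -0.012] w 26.12 q7 -0.79 tau7 -0.155 z [ 1.e-04  0.e+00 -1.e+00]
```

>>> {"fn": "move_arm", "kwargs": {
  "deltas": [
    {"linear":[0,0,0],"turn":[0,0,-0.2],"claw":1},
    {"linear":[0,0,0],"turn":[0,0,-0.2],"claw":1},
    {"linear":[0,0,0],"turn":[0,0,-0.2],"claw":1}
  ]
}}

```text
time: 12.0
position: [0.5233, -0.153, 0.1252]
tool_rot: [-3.062, -0.701, -0.0]
ft_force: [-0.2, 0.0, 2.6]
grip_width: 0.306
```

```bash
python3 st.py
```

```text
12.0 [ 0.5233 -0.153   0.1252] yaw -64.20 F [-0.21  0.    2.64] T [ 0.061  0.053 -0.012] w 26.66 q7 -0.75 tau7 -0.155 z [ 1.e-04  1.e-04 -1.e+00]
```

>>> {"fn": "move_arm", "kwargs": {
  "deltas": [
    {"linear":[0,0,0],"turn":[0,0,-0.2],"claw":1},
    {"linear":[0,0,0],"turn":[0,0,-0.2],"claw":1},
    {"linear":[0,0,0],"turn":[0,0,-0.2],"claw":1}
  ]
}}

```text
time: 12.25
position: [0.5233, -0.153, 0.1251]
tool_rot: [-3.047, -0.765, -0.0]
ft_force: [0.6, 0.8, 2.0]
grip_width: 0.3
```

```bash
python3 st.py
```

```text
12.25 [ 0.5233 -0.153   0.1251] yaw -61.80 F [0.61 0.75 1.96] T [ 0.055 -0.003 -0.003] w 26.13 q7 -0.71 tau7 -0.155 z [ 0.e+00  1.e-04 -1.e+00]
```

>>> {"fn": "move_arm", "kwargs": {
  "deltas": [
    {"linear":[0,0,0],"turn":[0,0,-0.2],"claw":1},
    {"linear":[0,0,0],"turn":[0,0,-0.2],"claw":1},
    {"linear":[0,0,0],"turn":[0,0,-0.2],"claw":1}
  ]
}}

```text
time: 12.5
position: [0.5233, -0.153, 0.1252]
tool_rot: [-3.03, -0.829, -0.0]
ft_force: [-0.0, 1.7, 2.3]
grip_width: 0.303
```

```bash
python3 st.py
```

```text
12.5 [ 0.5233 -0.153   0.1252] yaw -59.40 F [-0.04  1.74  2.3 ] T [ 0.022 -0.    -0.046] w 26.33 q7 -0.67 tau7 -0.155 z [ 0.e+00  1.e-04 -1.e+00]
```

>>> {"fn": "move_arm", "kwargs": {
  "deltas": [
    {"linear":[0,0,0],"turn":[0,0,-0.2],"claw":1},
    {"linear":[0,0,0],"turn":[0,0,-0.2],"claw":1},
    {"linear":[0,0,0],"turn":[0,0,-0.2],"claw":1}
  ]
}}

```text
time: 12.75
position: [0.5233, -0.153, 0.1252]
tool_rot: [-3.012, -0.892, -0.0]
ft_force: [-0.2, 0.5, 2.7]
grip_width: 0.296
```

```bash
python3 st.py
```

```text
12.75 [ 0.5233 -0.153   0.1252] yaw -57.00 F [-0.24  0.47  2.67] T [ 0.022  0.065 -0.083] w 25.76 q7 -0.63 tau7 -0.155 z [ 0.e+00  1.e-04 -1.e+00]
```

>>> {"fn": "move_arm", "kwargs": {
  "deltas": [
    {"linear":[0,0,0],"turn":[0,0,-0.2],"claw":1},
    {"linear":[0,0,0],"turn":[0,0,-0.2],"claw":1}
  ]
}}

```text
time: 12.92
position: [0.5232, -0.153, 0.1251]
tool_rot: [-2.999, -0.934, -0.0]
ft_force: [0.7, -0.1, 1.4]
grip_width: 0.298
```

```bash
python3 st.py
```

```text
12.9167 [ 0.5232 -0.153   0.1251] yaw -55.40 F [ 0.67 -0.1   1.41] T [ 0.022 -0.042 -0.017] w 25.96 q7 -0.60 tau7 -0.155 z [ 0.e+00  1.e-04 -1.e+00]
```

>>> {"fn": "move_arm", "kwargs": {
  "deltas": [
    {"linear":[0,0,0],"turn":[0,0,-0.2],"claw":1},
    {"linear":[0,0,0],"turn":[0,0,-0.2],"claw":1},
    {"linear":[0,0,0],"turn":[0,0,-0.2],"claw":1}
  ]
}}

```text
time: 13.17
position: [0.5233, -0.153, 0.1252]
tool_rot: [-2.979, -0.997, -0.0]
ft_force: [0.9, 0.5, 1.6]
grip_width: 0.299
```

```bash
python3 st.py
```

```text
13.1667 [ 0.5233 -0.153   0.1252] yaw -53.00 F [0.92 0.53 1.62] T [ 0.025 -0.006 -0.049] w 26.04 q7 -0.56 tau7 -0.155 z [ 0.e+00  1.e-04 -1.e+00]
```

>>> {"fn": "move_arm", "kwargs": {
  "deltas": [
    {"linear":[0,0,0],"turn":[0,0,-0.2],"claw":1},
    {"linear":[0,0,0],"turn":[0,0,-0.2],"claw":1},
    {"linear":[0,0,0],"turn":[0,0,-0.2],"claw":1}
  ]
}}

```text
time: 13.42
position: [0.5233, -0.153, 0.1252]
tool_rot: [-2.958, -1.059, -0.0]
ft_force: [0.1, 1.2, 2.2]
grip_width: 0.301
```

```bash
python3 st.py
```

```text
13.4167 [ 0.5233 -0.153   0.1252] yaw -50.60 F [0.08 1.23 2.17] T [0.055 0.007 0.003] w 26.15 q7 -0.52 tau7 -0.156 z [ 1.e-04  1.e-04 -1.e+00]
```

>>> {"fn": "move_arm", "kwargs": {
  "deltas": [
    {"linear":[0,0,0],"turn":[0,0,-0.2],"claw":1},
    {"linear":[0,0,0],"turn":[0,0,-0.2],"claw":1},
    {"linear":[0,0,0],"turn":[0,0,-0.2],"claw":1}
  ]
}}

```text
time: 13.67
position: [0.5233, -0.153, 0.1252]
tool_rot: [-2.935, -1.121, -0.0]
ft_force: [0.8, 0.7, 1.8]
grip_width: 0.306
```

```bash
python3 st.py
```

```text
13.6667 [ 0.5233 -0.153   0.1252] yaw -48.20 F [0.75 0.73 1.85] T [ 0.082 -0.013 -0.003] w 26.61 q7 -0.48 tau7 -0.156 z [ 1.e-04  1.e-04 -1.e+00]
```

>>> {"fn": "move_arm", "kwargs": {
  "deltas": [
    {"linear":[0,0,0],"turn":[0,0,-0.2],"claw":1},
    {"linear":[0,0,0],"turn":[0,0,-0.2],"claw":1},
    {"linear":[0,0,0],"turn":[0,0,-0.2],"claw":1}
  ]
}}

```text
time: 13.92
position: [0.5233, -0.153, 0.1251]
tool_rot: [-2.911, -1.182, -0.0]
ft_force: [1.8, 0.7, 2.2]
grip_width: 0.302
```

```bash
python3 st.py
```

```text
13.9167 [ 0.5233 -0.153   0.1251] yaw -45.80 F [1.79 0.73 2.19] T [ 0.112 -0.019 -0.04 ] w 26.27 q7 -0.44 tau7 -0.156 z [ 0.e+00  1.e-04 -1.e+00]
```

>>> {"fn": "move_arm", "kwargs": {
  "deltas": [
    {"linear":[0,0,0],"turn":[0,0,-0.2],"claw":1},
    {"linear":[0,0,0],"turn":[0,0,-0.2],"claw":1},
    {"linear":[0,0,0],"turn":[0,0,-0.2],"claw":1}
  ]
}}

```text
time: 14.17
position: [0.5231, -0.1529, 0.1251]
tool_rot: [-2.885, -1.242, 0.0]
ft_force: [-0.5, 1.8, 1.7]
grip_width: 0.306
```

```bash
python3 st.py
```

```text
14.1667 [ 0.5231 -0.1529  0.1251] yaw -43.41 F [-0.53  1.8   1.65] T [ 0.197  0.221 -0.084] w 26.61 q7 -0.40 tau7 -0.107 z [-4.e-04  4.e-04 -1.e+00]
```

Readings changed slightly (small tilt, tau7 shift). Creeping now.

>>> {"fn": "move_arm", "kwargs": {
  "deltas": [
    {"linear":[0,0,0],"turn":[0,0,-0.15],"claw":1},
    {"linear":[0,0,0],"turn":[0,0,0],"claw":1}
  ]
}}

```text
time: 14.33
position: [0.523, -0.1529, 0.1251]
tool_rot: [-2.879, -1.256, 0.0]
ft_force: [-0.6, 2.2, 2.4]
grip_width: 0.302
```

```bash
python3 st.py
```

```text
14.3333 [ 0.523  -0.1529  0.1251] yaw -42.86 F [-0.64  2.19  2.41] T [ 0.196  0.325 -0.151] w 26.29 q7 -0.39 tau7 0.263 z [-5.e-04  5.e-04 -1.e+00]
```

>>> {"fn": "move_arm", "kwargs": {
  "deltas": [
    {"linear":[0,0,0],"turn":[0,0,-0.12],"claw":1},
    {"linear":[0,0,0],"turn":[0,0,0],"claw":1}
  ]
}}

```text
time: 14.5
position: [0.523, -0.1529, 0.1251]
tool_rot: [-2.874, -1.268, 0.0]
ft_force: [-0.9, 2.0, 3.0]
grip_width: 0.301
```

```bash
python3 st.py;python3 st.py
```

```text
14.5 [ 0.523  -0.1529  0.1251] yaw -42.39 F [-0.93  2.01  3.05] T [ 0.269  0.406 -0.25 ] w 26.19 q7 -0.38 tau7 0.316 z [-5.e-04  5.e-04 -1.e+00]
14.5 [ 0.523  -0.1529  0.1251] yaw -42.39 F [-0.93  2.01  3.05] T [ 0.269  0.406 -0.25 ] w 26.19 q7 -0.38 tau7 0.316 z [-5.e-04  5.e-04 -1.e+00]
```

Torque has reached 0.25 N m, so the cap is at its stop after about 72°. Lifting gently, keeping the squeeze, and watching the force.

>>> {"fn": "move_arm", "kwargs": {
  "deltas": [
    {"linear":[0,0,-0.03],"turn":[0,0,0.04],"claw":1},
    {"linear":[0,0,-0.03],"turn":[0,0,0],"claw":1},
    {"linear":[0,0,-0.03],"turn":[0,0,0],"claw":1},
    {"linear":[0,0,0],"turn":[0,0,0],"claw":1}
  ]
}}

```text
time: 14.83
position: [0.5228, -0.153, 0.1272]
tool_rot: [-2.876, -1.264, 0.002]
ft_force: [0.9, 0.2, -3.2]
grip_width: 0.301
```

```bash
python3 st.py
```

```text
14.8333 [ 0.5228 -0.153   0.1272] yaw -42.56 F [ 0.91  0.24 -3.16] T [ 0.053 -0.051 -0.193] w 26.17 q7 -0.39 tau7 0.195 z [-1.1e-03 -1.0e-04 -1.0e+00]
```

>>> {"fn": "move_arm", "kwargs": {
  "deltas": [
    {"linear":[0,0,-0.04],"turn":[0,0,0],"claw":1},
    {"linear":[0,0,0],"turn":[0,0,0],"claw":1}
  ]
}}

```text
time: 15.0
position: [0.5227, -0.1531, 0.1287]
tool_rot: [-2.876, -1.263, 0.002]
ft_force: [0.0, 0.1, -4.8]
grip_width: 0.303
```

```bash
python3 st.py
```

```text
15.0 [ 0.5227 -0.1531  0.1287] yaw -42.57 F [ 0.04  0.05 -4.77] T [ 0.075  0.169 -0.19 ] w 26.34 q7 -0.39 tau7 0.181 z [-0.0012  0.     -1.    ]
```

>>> {"fn": "move_arm", "kwargs": {
  "deltas": [
    {"linear":[0,0,-0.04],"turn":[0,0,0],"claw":1},
    {"linear":[0,0,0],"turn":[0,0,0],"claw":1}
  ]
}}

```text
time: 15.17
position: [0.5228, -0.1531, 0.1302]
tool_rot: [-2.876, -1.263, 0.001]
ft_force: [-1.2, 0.5, -3.3]
grip_width: 0.301
```

```bash
python3 st.py
```

```text
15.1667 [ 0.5228 -0.1531  0.1302] yaw -42.56 F [-1.17  0.53 -3.28] T [ 0.06   0.393 -0.174] w 26.19 q7 -0.39 tau7 0.160 z [-1.1e-03  1.0e-04 -1.0e+00]
```

>>> {"fn": "move_arm", "kwargs": {
  "deltas": [
    {"linear":[0,0,-0.07],"turn":[0,0,0],"claw":1},
    {"linear":[0,0,-0.07],"turn":[0,0,0],"claw":1},
    {"linear":[0,0,0],"turn":[0,0,0],"claw":1}
  ]
}}

```text
time: 15.42
position: [0.5241, -0.1533, 0.1356]
tool_rot: [2.875, 1.264, 0.003]
ft_force: [-0.2, 0.5, -0.4]
grip_width: 0.304
```

```bash
python3 st.py
python3 - <<'E'
from h import *
i,K,W=grab("wrist");j,_,_=grab("scene")
c=np.zeros((480,800,3),np.uint8);c[:,:440]=cv2.resize(i[150:390,210:430],(440,480));c[:480,440:800]=cv2.resize(j[200:340,205:310],(360,480),interpolation=cv2.INTER_CUBIC);cv2.imwrite("pics/w4.png",c)
E
```

```text
15.4167 [ 0.5241 -0.1533  0.1356] yaw -42.54 F [-0.23  0.5  -0.4 ] T [-0.018  0.33  -0.025] w 26.41 q7 -0.39 tau7 0.009 z [ 2.1e-03 -3.0e-04 -1.0e+00]
```

View pics/w4.png

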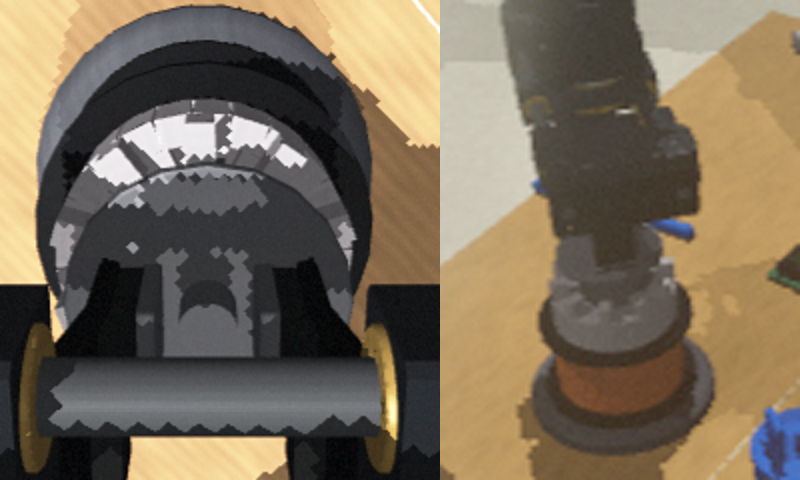

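The wrist crop shows the disc standing proud of the rim with the tabs still flush in the pads, and the force has dropped to about the cap's weight. It is coming free; continuing up.

>>> {"fn": "move_arm", "kwargs": {
  "deltas": [
    {"linear":[0,0,-0.15],"turn":[0,0,0],"claw":1},
    {"linear":[0,0,-0.15],"turn":[0,0,0],"claw":1},
    {"linear":[0,0,-0.2],"turn":[0,0,0],"claw":1},
    {"linear":[0,0,-0.2],"turn":[0,0,0],"claw":1},
    {"linear":[0,0,-0.3],"turn":[0,0,0],"claw":1},
    {"linear":[0,0,-0.4],"turn":[0,0,0],"claw":1},
    {"linear":[0,0,-0.4],"turn":[0,0,0],"claw":1},
    {"linear":[0,0,-0.4],"turn":[0,0,0],"claw":1},
    {"linear":[0,0,0],"turn":[0,0,0],"claw":1},
    {"linear":[0,0,0],"turn":[0,0,0],"claw":1}
  ]
}}

```text
time: 16.35
position: [0.5239, -0.1532, 0.2016]
tool_rot: [2.875, 1.264, 0.003]
ft_force: [-0.1, -0.1, -1.0]
grip_width: 0.297
```

```bash
python3 st.py
python3 - <<'E'
from h import *
i,K,W=grab("wrist");j,_,_=grab("scene")
c=np.zeros((480,800,3),np.uint8);c[:,:440]=cv2.resize(i[150:390,210:430],(440,480));c[:480,440:800]=cv2.resize(j[180:320,205:310],(360,480),interpolation=cv2.INTER_CUBIC);cv2.imwrite("pics/w5.png",c)
s=ctrl.get_state();M=R.from_rotvec(s["tool_rot"]).as_matrix()
d=np.array([.5252,.1665])-s["position"][:2]; print("to dish tool x,y m",(M[:2,:2].T@d).round(4))
E
```

```text
16.35 [ 0.5239 -0.1532  0.2016] yaw -42.55 F [-0.13 -0.08 -1.04] T [-0.066  0.095 -0.015] w 25.83 q7 -0.43 tau7 -0.013 z [ 0.0023  0.     -1.    ]
to dish tool x,y m [ 0.2368 -0.2143]
```

View pics/w5.png

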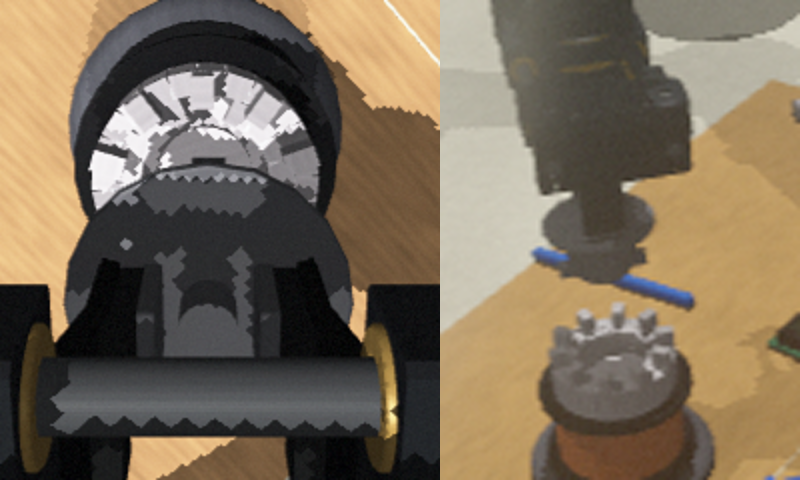

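The cap is off: the scene crop shows it hanging upright from the gripper, the hub empty. Carrying it over the dish.

>>> {"fn": "move_arm", "kwargs": {
  "deltas": [
    {"linear":[0.22,-0.2,0],"turn":[0,0,0],"claw":1},
    {"linear":[0.44,-0.4,0],"turn":[0,0,0],"claw":1},
    {"linear":[0.44,-0.4,0],"turn":[0,0,0],"claw":1},
    {"linear":[0.44,-0.4,0],"turn":[0,0,0],"claw":1},
    {"linear":[0.44,-0.4,0],"turn":[0,0,0],"claw":1},
    {"linear":[0.44,-0.4,0],"turn":[0,0,0],"claw":1},
    {"linear":[0.44,-0.4,0],"turn":[0,0,0],"claw":1},
    {"linear":[0.44,-0.4,0],"turn":[0,0,0],"claw":1},
    {"linear":[0.44,-0.4,0],"turn":[0,0,0],"claw":1},
    {"linear":[0.44,-0.4,0],"turn":[0,0,0],"claw":1},
    {"linear":[0.44,-0.4,0],"turn":[0,0,0],"claw":1},
    {"linear":[0.44,-0.4,0],"turn":[0,0,0],"claw":1},
    {"linear":[0.44,-0.4,0],"turn":[0,0,0],"claw":1},
    {"linear":[0.44,-0.4,0],"turn":[0,0,0],"claw":1},
    {"linear":[0.44,-0.4,0],"turn":[0,0,0],"claw":1},
    {"linear":[0.44,-0.4,0],"turn":[0,0,0],"claw":1},
    {"linear":[0.44,-0.4,0],"turn":[0,0,0],"claw":1},
    {"linear":[0.44,-0.4,0],"turn":[0,0,0],"claw":1},
    {"linear":[0.2,-0.15,0],"turn":[0,0,0],"claw":1},
    {"linear":[0,0,0],"turn":[0,0,0],"claw":1}
  ]
}}

```text
time: 18.12
position: [0.5247, 0.1693, 0.1997]
tool_rot: [-2.873, -1.269, 0.002]
ft_force: [-1.0, -0.4, -0.1]
grip_width: 0.303
```

>>> {"fn": "move_arm", "kwargs": {
  "deltas": [
    {"linear":[0,0,0.5],"turn":[0,0,0],"claw":1},
    {"linear":[0,0,0.7],"turn":[0,0,0],"claw":1},
    {"linear":[0,0,0.7],"turn":[0,0,0],"claw":1},
    {"linear":[0,0,0.5],"turn":[0,0,0],"claw":1},
    {"linear":[0,0,0.3],"turn":[0,0,0],"claw":1},
    {"linear":[0,0,0],"turn":[0,0,0],"claw":1},
    {"linear":[0,0,0],"turn":[0,0,0],"claw":1},
    {"linear":[0,0,0],"turn":[0,0,0],"claw":1}
  ]
}}

```text
time: 18.78
position: [0.5264, 0.1665, 0.1206]
tool_rot: [2.876, 1.263, 0.003]
ft_force: [1.0, -0.0, -0.7]
grip_width: 0.299
```

```bash
python3 st.py
python3 - <<'E'
from h import *
s=ctrl.get_state();M=R.from_rotvec(s["tool_rot"]).as_matrix()
d=np.array([.5252,.1665])-s["position"][:2]; print("to dish tool x,y m",(M[:2,:2].T@d).round(4))
i,K,W=grab("wrist");j,_,_=grab("scene")
c=np.zeros((480,800,3),np.uint8);c[:,:480]=cv2.resize(i[90:390,170:470],(480,480));c[:427,480:800]=cv2.resize(j[145:265,285:375],(320,427),interpolation=cv2.INTER_CUBIC);cv2.imwrite("pics/w6.png",c)
E
```

```text
18.7833 [0.5264 0.1665 0.1206] yaw -42.59 F [ 1.04 -0.02 -0.66] T [-0.07   0.05  -0.007] w 26.01 q7 -1.03 tau7 0.002 z [ 1.7e-03  6.0e-04 -1.0e+00]
to dish tool x,y m [-0.0008 -0.0009]
```

View pics/w6.png

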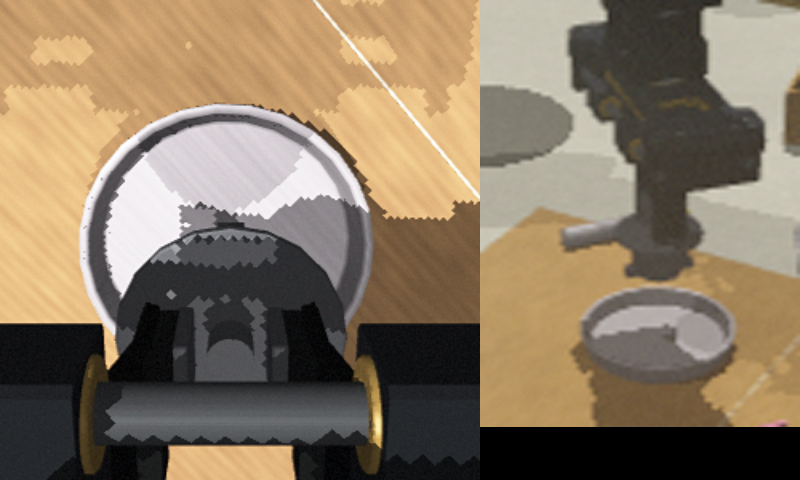

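The cap hangs upright over the dish and is centred to about 1 mm. The tube is clear. Lowering to just above the floor, then creeping to contact.

>>> {"fn": "move_arm", "kwargs": {
  "deltas": [
    {"linear":[-0.03,-0.03,0.4],"turn":[0,0,0],"claw":1},
    {"linear":[0,0,0.4],"turn":[0,0,0],"claw":1},
    {"linear":[0,0,0.4],"turn":[0,0,0],"claw":1},
    {"linear":[0,0,0.3],"turn":[0,0,0],"claw":1},
    {"linear":[0,0,0.15],"turn":[0,0,0],"claw":1},
    {"linear":[0,0,0.1],"turn":[0,0,0],"claw":1},
    {"linear":[0,0,0],"turn":[0,0,0],"claw":1},
    {"linear":[0,0,0],"turn":[0,0,0],"claw":1}
  ]
}}

```text
time: 19.55
position: [0.5245, 0.1666, 0.067]
tool_rot: [2.876, 1.264, 0.0]
ft_force: [-0.2, -0.4, -0.8]
grip_width: 0.303
```

```bash
python3 st.py
```

```text
19.55 [0.5245 0.1666 0.067 ] yaw -42.56 F [-0.21 -0.37 -0.76] T [-0.108  0.122  0.03 ] w 26.36 q7 -1.00 tau7 0.005 z [ 2.e-04 -0.e+00 -1.e+00]
```

>>> {"fn": "move_arm", "kwargs": {
  "deltas": [
    {"linear":[0,0,0.03],"turn":[0,0,0],"claw":1},
    {"linear":[0,0,0.03],"turn":[0,0,0],"claw":1},
    {"linear":[0,0,0.03],"turn":[0,0,0],"claw":1},
    {"linear":[0,0,0.03],"turn":[0,0,0],"claw":1},
    {"linear":[0,0,0],"turn":[0,0,0],"claw":1}
  ]
}}

```text
time: 19.97
position: [0.5242, 0.1666, 0.0633]
tool_rot: [-2.876, -1.264, -0.0]
ft_force: [0.2, -0.7, -2.2]
grip_width: 0.304
```

```bash
python3 st.py
```

```text
19.9667 [0.5242 0.1666 0.0633] yaw -42.56 F [ 0.2  -0.75 -2.25] T [-0.12   0.197 -0.012] w 26.42 q7 -1.00 tau7 0.005 z [ 0.e+00  1.e-04 -1.e+00]
```

>>> {"fn": "move_arm", "kwargs": {
  "deltas": [
    {"linear":[0,0,0.03],"turn":[0,0,0],"claw":1},
    {"linear":[0,0,0.02],"turn":[0,0,0],"claw":1},
    {"linear":[0,0,0],"turn":[0,0,0],"claw":1}
  ]
}}

```text
time: 20.22
position: [0.5244, 0.1666, 0.062]
tool_rot: [-2.876, -1.264, -0.0]
ft_force: [-0.5, -0.2, -0.6]
grip_width: 0.3
```

```bash
python3 st.py
```

```text
20.2167 [0.5244 0.1666 0.062 ] yaw -42.56 F [-0.49 -0.25 -0.61] T [-0.111  0.133 -0.014] w 26.06 q7 -1.00 tau7 0.001 z [ 2.e-04  2.e-04 -1.e+00]
```

>>> {"fn": "move_arm", "kwargs": {
  "deltas": [
    {"linear":[0,0,0.03],"turn":[0,0,0],"claw":1},
    {"linear":[0,0,0],"turn":[0,0,0],"claw":1}
  ]
}}

```text
time: 20.38
position: [0.5245, 0.1666, 0.0619]
tool_rot: [-2.876, -1.263, -0.0]
ft_force: [-1.8, -1.4, 5.1]
grip_width: 0.299
```

```bash
python3 st.py
```

```text
20.3833 [0.5245 0.1666 0.0619] yaw -42.57 F [-1.76 -1.39  5.06] T [-0.255  0.612 -0.001] w 26.01 q7 -1.00 tau7 -0.008 z [ 1.e-04  4.e-04 -1.e+00]
```

Contact with the dish floor at about 5 N. Easing slightly and opening gradually.

>>> {"fn": "move_arm", "kwargs": {
  "deltas": [
    {"linear":[0,0,-0.01],"turn":[0,0,0],"claw":1},
    {"linear":[0,0,0],"turn":[0,0,0],"claw":0.66},
    {"linear":[0,0,0],"turn":[0,0,0],"claw":0.62},
    {"linear":[0,0,0],"turn":[0,0,0],"claw":0.58},
    {"linear":[0,0,0],"turn":[0,0,0],"claw":0.54},
    {"linear":[0,0,0],"turn":[0,0,0],"claw":0.5},
    {"linear":[0,0,0],"turn":[0,0,0],"claw":0.45},
    {"linear":[0,0,0],"turn":[0,0,0],"claw":0.4},
    {"linear":[0,0,0],"turn":[0,0,0],"claw":0.3},
    {"linear":[0,0,0],"turn":[0,0,0],"claw":0.3},
    {"linear":[0,0,0],"turn":[0,0,0],"claw":0.3}
  ]
}}

```text
time: 21.3
position: [0.5242, 0.1666, 0.0611]
tool_rot: [-2.876, -1.264, 0.0]
ft_force: [-0.3, -1.1, 0.7]
grip_width: 0.68
```

>>> {"fn": "move_arm", "kwargs": {
  "deltas": [
    {"linear":[0,0,-0.1],"turn":[0,0,0],"claw":0.3},
    {"linear":[0,0,-0.3],"turn":[0,0,0],"claw":0.3},
    {"linear":[0,0,-0.6],"turn":[0,0,0],"claw":0.3},
    {"linear":[0,0,-0.8],"turn":[0,0,0],"claw":0.3},
    {"linear":[0,0,-0.8],"turn":[0,0,0],"claw":0.3},
    {"linear":[0,0,-0.8],"turn":[0,0,0],"claw":0.3},
    {"linear":[0,0,-0.8],"turn":[0,0,0],"claw":0.3},
    {"linear":[0,0,-0.5],"turn":[0,0,0],"claw":0.3},
    {"linear":[0,0,0],"turn":[0,0,0],"claw":0.3},
    {"linear":[0,0,0],"turn":[0,0,0],"claw":0.3},
    {"linear":[0,0,0],"turn":[0,0,0],"claw":0.3}
  ]
}}

```text
time: 22.22
position: [0.5238, 0.1664, 0.2017]
tool_rot: [-2.876, -1.264, 0.001]
ft_force: [-0.4, 0.0, -0.5]
grip_width: 0.7
```

```bash
python3 st.py
python3 - <<'E'
from h import *
i,K,W=grab("wrist");j,_,_=grab("scene")
c=np.zeros((480,800,3),np.uint8);c[:,:400]=cv2.resize(i[60:348,200:440],(400,480));c[:,400:800]=cv2.resize(j[190:370,230:380],(400,480),interpolation=cv2.INTER_CUBIC);cv2.imwrite("pics/w7.png",c)
E
```

```text
22.2167 [0.5238 0.1664 0.2017] yaw -42.56 F [-0.4   0.01 -0.51] T [-0.124  0.123  0.03 ] w 60.89 q7 -1.05 tau7 -0.002 z [-8.e-04 -2.e-04 -1.e+00]
```

View pics/w7.png

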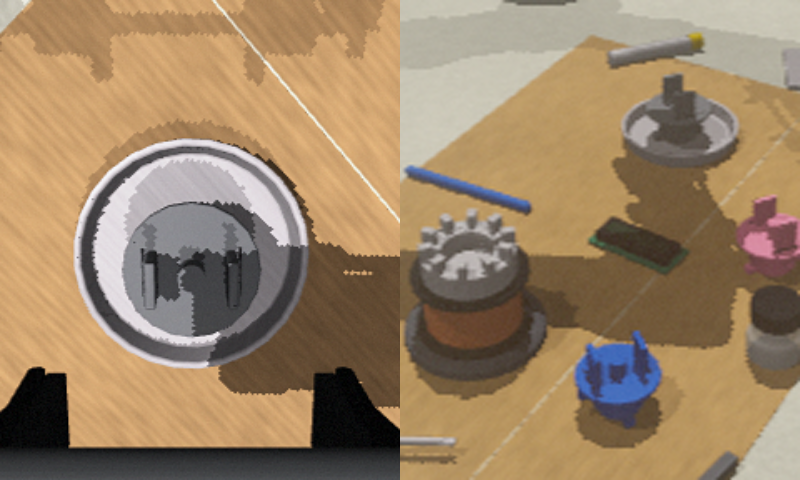

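The cap stands upright and centred in the dish, the hub is empty, the other objects look unmoved, and the gripper is clear. Handing in.

```bash
python3 -c "
from bench import ctrl
print(ctrl.close_job())"
```

```text
the job is handed in; nothing more can be done
None
```

The grey cap is off the reel stand and standing upright, about centred, in the steel dish. I handed the job in at about 22 s of the 69 s allowed; no verdict was reported.

- **Turn:** with both tabs squeezed, I turned the cap about 72° counter-clockwise and stopped when the torque read about 0.25 N m.
- **Lift:** the highest upward pull I read was about 4.8 N. It fell to roughly the cap's weight once the cap was free.
- **Set-down:** I lowered it until the dish floor pushed back with about 5 N, then opened the gripper gradually.

The last pictures show the hub empty, the gripper well clear, and the display, pen, tube, jar and the pink and blue look-alikes apparently where they were. I checked these by eye only. The adapter, pliers and most of the screwdriver were outside that last picture, though the arm did not work near them.

Two readings were not as expected:
- **Grip width:** it read about 26 mm against the stated 28 mm for fully squeezed tabs. I took this as give in the pads, since the cap turned and lifted freely.
- **Torque noise:** the wrist torque readings wandered by about 0.05 N m around the turning axis. I accepted the stop only after the torque rose over three successive small steps.

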